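Make up two objective kits for the microscopes

ROBOT

A 6-joint arm with a two-finger parallel gripper is mounted at the origin on the work surface. World frame = base frame: x ahead of the robot, y to its left, z up, the work surface at z = 0. Lengths are in m, angles in rad, forces in N, time in s.
With the tool pointing down it reaches from about 0.425 to 1.125 m from the base axis. Payload 14.9 kg.
Tool frame: the origin (TCP) lies midway between the tips of the shut fingers; the grasp point (between the pads) lies env.tcp_to_grasp behind it (env.tcp_to_grasp is the distance from the TCP to the grasp point, in m); z points along the fingers, y is the line along which they close (so a half turn about z gives the same grasp; the last joint's range is limited). The gripper opens to 91 mm and grips with 3 to 60 N. Pads are 32 mm wide; open, the fingers measure 118 mm over their backs; the gripper's body (76 mm by 178 mm) begins 60 mm behind the grasp point.
Start: joints at [-1.353, 0.379, 1.734, -0, 1.028, -0.033], TCP at [0.174, -0.678, 0.178] pointing down, gripper open.
Joint ranges: [-2.77, 2.77], [-0.74, 2.19], [0, 2.66], [-1.06, 4.2], [0.31, 2.87], [-3.08, 3.08]. Speed limits (rad/s): [1.89, 1.89, 2.39, 3.14, 3.14, 3.14].

INTERFACE

Orientations are given as a unit quaternion [w, x, y, z].
In Python, from station import sensors, imaging, ticket, nets, env gives the robot as it stands. The module is installed in compiled form; this text tells all that it offers.
- The arm moves only by the tool crank_tcp, called after "Request:" as name(argument=value, ...), one argument or row to a line, values as JSON. Schema: {"type":"object","properties":{"increments":{"type":"string"},"only":{"type":"string"},"quiet":{"type":"boolean"},"lines":{"type":"string"}},"required":["increments"],"additionalProperties":false}. increments is a string of 1 to 20 rows, parted by a bar, with the numbers parted by commas; each row has 7 numbers: dx, dy, dz in mm, then a rotation vector rx, ry, rz in units of 0.1 rad, then the finger opening in m; each row is the pose to reach, as a shift and turn from the pose commanded when the call began, along the tool's axes at that moment; what a row does not reach only later rows make up. A row lasts 1/8 s, in which the tool goes at most 0.0625 m and 0.188 rad, less where a joint would pass 70% of its speed; a pose out of reach is approached as far as the arm can. The fingers move at their own pace and stop on an object; the grip force is fixed at half the most. Time passes only in rows, so rows that do not move let the fingers close. The tool returns the time, the measured TCP pose, the force, the opening and the grip force at its end. only (a regular expression) keeps the lines of the reply that match it, lines (a string "A,B") keeps lines A to B, and quiet returns only ok. Input that does not fit is refused with a message, and nothing moves.
- sensors.observe(): the state, without advancing time (a new reading comes with each control period).
- imaging.read_camera(name): name is "scene" or "top" or "wrist"; returns a dict with "image" (384x512x3 uint8, red, green, blue), "fx", "fy", "cx", "cy" (pixels), "extrinsics" (4x4, takes a point from camera to world coordinates). Camera axes: x right, y down, z forward; pixel columns grow to the right and rows downward; lengths in m; the calibration is good to about 2 mm. A picture is of the moment at which its call begins. There is no depth.
- ticket.hand_in(): hands the job in; it is judged then, once.
Trained networks look in a picture, given as the dict that the camera call returned (one of the last four; its "shot" number tells which), for a name from the list of things; names that differ only in an ending like _2 or _b are one class to them, and where a whole thing is asked for, a point or a joint stands for the part that bears it (a point fixed in the world has none). Each returns a list of dicts, best first, with "p" (0 to 1); they miss things now and then, are a little off and sometimes report something else, mostly with a low value. They report only what shows in the picture. A call takes as long as a camera call. They do not tell look-alikes from the thing itself.
- nets.look_for(picture, thing): "point" ([x, y, z] in m, in world coordinates, good to about 4 mm: the middle of the surface that is visible of it).
- nets.trace(picture, thing): "pixels" (384x512 bool, what is visible of it).
The state is a dict: "clock": time; "joint_pos": joint angles; "qd": joint speeds; "effort": joint torques, N m; "position": TCP position; "ee_rot": TCP orientation; "wrist_force": force on the tool from outside, world axes, zero at the start; "torque": the same for the moment, N m; "width": finger opening in m; "grasp_force": force on a finger pad.
Only numpy, scipy, OpenCV 4.12 (cv2) and the standard library are available. Lean on these libraries where they do the work, as an engineer would, in place of code of your own. Each camera call takes 0.05 s, during which the arm holds its last target. There are 200 camera calls.

TASK

Make up the two objective kits. Blue tray: the yellow-banded 10x lens needs exactly 15 mm of spacer to match the other lenses, so stack the spacer rings that add up to 15 mm on the round pad and stand the lens on top, its thread down in the bore. Steel tray: stand the white-banded 100x oil lens on the round pad and its amber bottle of immersion oil upright on the square pad. Set the lenses and the bottle down gently without tipping them, and leave the stock that is not needed where it is.

Things in the scene. Friction and masses are not known exactly. Their poses are not given: they have to be found in the camera images.
- lens10: The 10x lens, yellow band: microscope objective standing on its brass thread, front lens up. From the bottom: thread stub 22 mm dia, 4 mm long; flat shoulder 34 mm dia from 4 to 8 mm; black barrel 30 mm dia (grip here) from 8 to 25 mm; tapering 9 mm yellow band; black nose. 44 mm tall in all, about 120 g. Origin: centre of the thread's underside, z up; round.
- lens40: The 40x lens, blue band: microscope objective standing on its brass thread, front lens up. From the bottom: thread stub 22 mm dia, 4 mm long; flat shoulder 34 mm dia from 4 to 8 mm; black barrel 30 mm dia (grip here) from 8 to 41 mm; tapering 9 mm blue band; black nose. 60 mm tall in all, about 170 g. Origin: centre of the thread's underside, z up; round.
- lens100: The 100x oil lens, white band: microscope objective standing on its brass thread, front lens up. From the bottom: thread stub 22 mm dia, 4 mm long; flat shoulder 34 mm dia from 4 to 8 mm; black barrel 30 mm dia (grip here) from 8 to 45 mm; tapering 9 mm white band; black nose. 64 mm tall in all, about 190 g. Origin: centre of the thread's underside, z up; round.
- ring6: Spacer ring, brass (yellow metal), 6 mm thick: plain flat ring lying flat, outside dia 38 mm, bore 28 mm (a lens thread drops into it, the lens shoulder rests on its top; rings stack flat). Origin: centre of the underside, z up. About 26 g.
- ring10: Spacer ring, black, 10 mm thick: plain flat ring lying flat, outside dia 38 mm, bore 28 mm (a lens thread drops into it, the lens shoulder rests on its top; rings stack flat). Origin: centre of the underside, z up. About 14 g.
- ring9: Spacer ring, pale silver aluminium, 9 mm thick: plain flat ring lying flat, outside dia 38 mm, bore 28 mm (a lens thread drops into it, the lens shoulder rests on its top; rings stack flat). Origin: centre of the underside, z up. About 13 g.
- ring12: Spacer ring, red, 12 mm thick: plain flat ring lying flat, outside dia 38 mm, bore 28 mm (a lens thread drops into it, the lens shoulder rests on its top; rings stack flat). Origin: centre of the underside, z up. About 17 g.
- oil: Immersion oil dropper bottle, upright: amber glass body with a white paper band, 28 mm in diameter (grip here) up to 38 mm, black cap and dropper tip above, 66 mm tall in all. Origin: centre of the underside, z up. About 45 g.
- tray_blue: Kit tray, blue plastic, fixed to the bench: 110 mm along its x, 170 along its y, 12 high, walls 3 mm; inner floor 3 mm above its origin. Two flush black rubber pads in the floor, in the tray's frame: ROUND (52 mm dia, lens place) centred at x 0, y +38 mm; SQUARE (42 mm, accessory place) at x 0, y -38 mm. Origin: centre of the underside, z up.
- tray_steel: Kit tray, bare grey stainless steel, fixed to the bench: 110 mm along its x, 170 along its y, 12 high, walls 3 mm; inner floor 3 mm above its origin. Two flush black rubber pads in the floor, in the tray's frame: ROUND (52 mm dia, lens place) centred at x 0, y +38 mm; SQUARE (42 mm, accessory place) at x 0, y -38 mm. Origin: centre of the underside, z up.
There are look-alikes about, which are no part of the job. There is more than one size of the tray_blue; the one meant has the size given above.

How it is judged:
At the end, for the whole second after the job is handed in: Yellow lens upright on the flat 6 and 9 mm rings, shoulder 15 +/-1.5 mm over the blue tray's floor; white lens and oil upright on the steel tray's floor; all within 14 mm of their pad centres along each tray axis, tilt under 0.08 rad; unneeded stock within 30 mm of its start; all released, at rest (x of ring9 in the frame of tray_blue between -0.014 and 0.014 m and y of ring9 in the frame of tray_blue between 0.024 and 0.052 m and angle between the z axis of each of ring9, ring6 and the z axis of tray_blue, either way round below 0.06 rad and x of ring6 in the frame of tray_blue between -0.014 and 0.014 m and y of ring6 in the frame of tray_blue between 0.024 and 0.052 m and x of lens10 in the frame of tray_blue between -0.014 and 0.014 m and y of lens10 in the frame of tray_blue between 0.024 and 0.052 m and z of lens10 in the frame of tray_blue between 0.0125 and 0.0155 m and x of lens100 in the frame of tray_steel between -0.014 and 0.014 m and y of lens100 in the frame of tray_steel between 0.024 and 0.052 m and z of lens100 in the frame of tray_steel between 0.001 and 0.005 m and x of oil in the frame of tray_steel between -0.014 and 0.014 m and y of oil in the frame of tray_steel between -0.052 and -0.024 m and z of oil in the frame of tray_steel between 0.001 and 0.005 m and angle between each of lens10, lens100, oil, lens40's own z axis and vertical below 0.08 rad and linear speed of each of ring9, ring6, lens10, lens100, oil, ring10, ring12, lens40 below 0.01 m/s and distance of each of ring10, ring12, lens40 from where it was at the start of the episode below 0.03 m); the robot touches nothing.
It fails at once if a lens or the oil bottle is tipped over (angle between any of lens10, lens100, lens40, oil's own z axis and vertical above 0.8 rad).
It fails at once if a lens or the oil bottle is let fall (faster than 0.6 m/s out of the fingers) ((contact force between the fingers and lens10 below 0.05 N and linear speed of lens10 above 0.6 m/s) or (contact force between the fingers and lens100 below 0.05 N and linear speed of lens100 above 0.6 m/s) or (contact force between the fingers and lens40 below 0.05 N and linear speed of lens40 above 0.6 m/s) or (contact force between the fingers and oil below 0.05 N and linear speed of oil above 0.6 m/s)).
It fails at once if a ring or lens that is not needed (black ring, red ring, blue-banded lens) is shifted by more than 30 mm (distance of any of ring10, ring12, lens40 from where it was at the start of the episode above 0.03 m).
It also fails if it takes over 125 s, if anything falls off the work surface, if the arm or the gripper's body presses on something with over 40 N, if the wrist force passes 120 N, or if a joint passes its speed limit or range.

## Working session

There is one attempt and no reset: what is moved stays moved. The work goes in short steps, Python scripts to look and compute and a tool call to move; the robot and the scene stay as the last step left them, time stands still between calls to the robot, and variables do not carry over. Pictures are saved under pics/ and viewed, at most 14 in all, crops included, and the job is handed in when it is done.

```bash
mkdir -p pics; python3 - <<'E'
from station import sensors, imaging, nets, env
import cv2
print(env.tcp_to_grasp, sensors.observe())
for n in ["top","scene"]:
    p=imaging.read_camera(n); cv2.imwrite(f"pics/{n}0.png",p["image"][:,:,::-1])
    print(n,p["fx"],p["cx"],p["cy"],p["extrinsics"].round(4).tolist())
    for t in ["lens10","lens40","lens100","ring6","ring9","ring10","ring12","oil","tray_blue","tray_steel"]:
        print(t,[([round(float(v),3) for v in d["point"]],round(float(d["p"]),2)) for d in nets.look_for(p,t)][:4])
E
```

```text
0.0188 {'clock': 0.0, 'joint_pos': array([-1.35326134e+00,  3.79408829e-01,  1.73475749e+00,  4.86585684e-06,
        1.02854321e+00, -3.33183534e-02]), 'qd': array([ 0.00076624, -0.00023595, -0.00123608,  0.00021615, -0.00153317,
        0.00057808]), 'effort': array([-6.45176478e-04, -7.63722682e+01, -4.34369338e+01,  6.50332519e-02,
        4.24209761e-02, -6.35642391e-05]), 'position': array([ 0.17365084, -0.67767011,  0.17779964]), 'ee_rot': array([-5.56258881e-04,  9.92144384e-01,  1.25096798e-01, -4.92893708e-05]), 'wrist_force': array([ 0.14220912, -0.24789486, -0.48084296]), 'torque': array([ 0.04252984,  0.02843195, -0.00448923]), 'grasp_force': 0.0, 'width': 0.0907739610203936}
top 373.07418532224415 255.46119231010115 196.59377592482278 [[0.0137, -0.9994, 0.0326, 0.4057], [-0.9999, -0.0136, 0.0056, -0.0314], [-0.0052, -0.0327, -0.9995, 0.9329], [0.0, 0.0, 0.0, 1.0]]
lens10 [([0.641, 0.002, 0.047], 0.75), ([0.63, 0.264, 0.047], 0.64), ([0.646, 0.138, 0.03], 0.58)]
lens40 [([0.641, 0.002, 0.047], 0.75), ([0.63, 0.264, 0.047], 0.64), ([0.646, 0.138, 0.03], 0.58)]
lens100 [([
[... 783 characters left out ...]
77)]
lens40 [([0.64, 0.264, 0.04], 0.83), ([0.659, 0.002, 0.038], 0.81), ([0.663, 0.137, 0.029], 0.77)]
lens100 [([0.64, 0.264, 0.04], 0.83), ([0.659, 0.002, 0.038], 0.81), ([0.663, 0.137, 0.029], 0.77)]
ring6 [([0.651, -0.265, 0.009], 0.58), ([0.637, -0.13, 0.009], 0.55)]
ring9 [([0.651, -0.265, 0.009], 0.58), ([0.637, -0.13, 0.009], 0.55)]
ring10 [([0.651, -0.265, 0.009], 0.58), ([0.637, -0.13, 0.009], 0.55)]
ring12 [([0.651, -0.265, 0.009], 0.58), ([0.637, -0.13, 0.009], 0.55)]
oil [([0.543, -0.008, 0.038], 0.57), ([0.539, 0.36, 0.01], 0.53)]
tray_blue [([0.234, -0.271, 0.003], 0.82), ([0.427, -0.442, 0.001], 0.7), ([0.434, -0.219, 0.003], 0.68)]
tray_steel [([0.441, 0.205, 0.005], 0.87)]
```

View pics/top0.png

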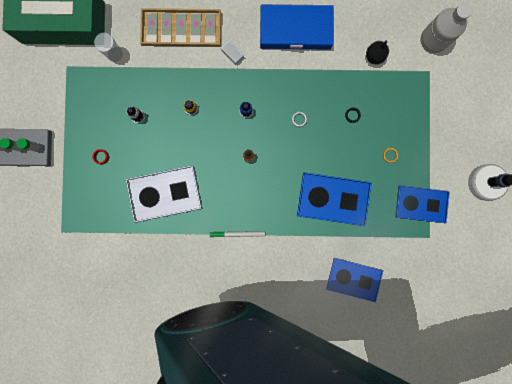

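View pics/scene0.png

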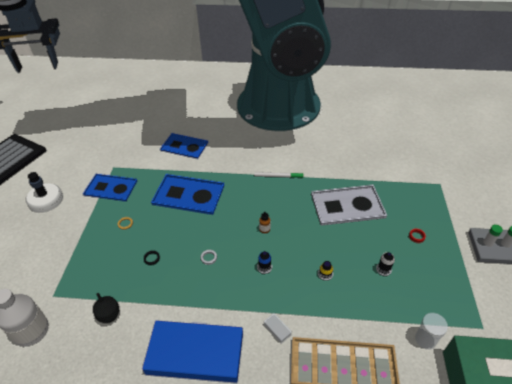

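The scene shows everything clearly. In the top picture:
- lens100 (137,114), lens10 (190,106), lens40 (246,109)
- silver ring (299,119), black ring (352,115), brass ring (391,155), red ring (101,156)
- oil (249,156), large blue tray (334,198), steel tray (164,194)

Next I'll fit the positions.

```bash
cat > h.py <<'E'
import numpy as np, cv2
from scipy.optimize import least_squares
from station import sensors, imaging, nets
def proj(c,P):
    T=np.linalg.inv(c["extrinsics"]); q=np.atleast_2d(P)@T[:3,:3].T+T[:3,3]
    return np.c_[c["fx"]*q[:,0]/q[:,2]+c["cx"], c["fy"]*q[:,1]/q[:,2]+c["cy"]]
def onplane(c,uv,z):
    uv=np.atleast_2d(uv); d=np.c_[(uv[:,0]-c["cx"])/c["fx"],(uv[:,1]-c["cy"])/c["fy"],np.ones(len(uv))]@c["extrinsics"][:3,:3].T
    o=c["extrinsics"][:3,3]; return (o+d*((z-o[2])/d[:,2])[:,None])[:,:2]
def lens(H): return [(0,4,22,22),(4,8,34,34),(8,H-19,30,30),(H-19,H-10,30,20),(H-10,H,18,16)]
def ring(t): return [(0,t,38,38)]
OIL=[(0,38,28,28),(38,54,18,16),(54,66,8,4)]
a=np.linspace(0,2*np.pi,40)
def cent(c,segs,x,y,z0=0):
    S=8; m=np.zeros((384*S,512*S),np.uint8)
    for z1,z2,d1,d2 in segs:
        P=np.vstack([np.c_[x+d/2e3*np.cos(a),y+d/2e3*np.sin(a),0*a+z0+z/1e3] for z,d in((z1,d1),(z2,d2))])
        cv2.fillConvexPoly(m,cv2.convexHull((proj(c,P)*S).round().astype(np.int32)),1)
    M=cv2.moments(m,True); return np.array([M["m10"],M["m01"]])/M["m00"]/S
def mcent(m,filled=False):
    m=m.astype(np.uint8)
    if filled:
        m=cv2.drawContours(np.zeros_like(m),[max(cv2.findContours(m,0,1)[0],key=cv2.contourArea)],-1,1,-1)
    M=cv2.moments(m,True); return np.array([M["m10"],M["m01"]])/M["m00"],M["m00"]
def fit(obs,segs,x0,z0=0):
    r=least_squares(lambda p:np.concatenate([cent(c,segs,*p,z0)-uv for c,uv in obs]),x0,diff_step=.003)
    return r.x,r.fun
E
python3 - <<'E'
from h import *
S={n:imaging.read_camera(n) for n in("top","scene")}
for name,segs,x0 in [("lens10",lens(44),(.65,.138)),("lens40",lens(60),(.645,.002)),("lens100",lens(64),(.635,.264)),("oil",OIL,(.54,-.005)),
  ("ring9",ring(9),(.637,-.13)),("ring6",ring(6),(.538,-.358)),("ring10",ring(10),(.651,-.265)),("ring12",ring(12),(.535,.362))]:
    obs=[]
    for n,c in S.items():
        best=None; e=cent(c,segs,*x0)
        for d in nets.trace(c,name):
            uv,ar=mcent(d["pixels"],name[:4]=="ring")
            if np.hypot(*(uv-e))<6 and best is None: best=uv
        if best is not None: obs.append((c,best)); print(name,n,fit([(c,best)],segs,x0)[0].round(4))
        else: print(name,n,"none")
    if obs: print("  both",*[v.round(4) for v in fit(obs,segs,x0)])
for n,c in S.items():
  for t,x0 in(("tray_blue",(.435,-.22)),("tray_steel",(.44,.204))):
    e=proj(c,[[*x0,.005]])[0]
    for d in nets.trace(c,t):
        uv,ar=mcent(d["pixels"])
        if np.hypot(*(uv-e))<12:
            m=d["pixels"].astype(np.uint8); hull=cv2.convexHull(max(cv2.findContours(m,0,1)[0],key=cv2.contourArea))
            h=cv2.fillConvexPoly(np.zeros_like(m),hull,1); h=cv2.erode(h,np.ones((9,9)))
            g=c["image"].max(2); k,lab,st,ce=cv2.connectedComponentsWithStats(((g<60)&(h>0)).astype(np.uint8))
            W=onplane(c,ce[1:],.003)
            print(n,t,[(w.round(4).tolist(),int(s)) for w,s in zip(W,st[1:,4]) if s>15], onplane(c,cv2.boxPoints(cv2.minAreaRect(hull)),.012).round(3).tolist())
            break
E
```

```text
lens10 top [0.6565 0.139 ]
lens10 scene [0.6564 0.1383]
  both [0.6565 0.1386] [0.1641 0.0066 0.1262 0.0191]
lens40 top [0.6499 0.0007]
lens40 scene [6.511e-01 1.000e-04]
  both [6.505e-01 3.000e-04] [ 0.0678 -0.2188  0.3418 -0.2011]
lens100 top [0.6356 0.2724]
lens100 scene [0.6357 0.2708]
  both [0.6356 0.2715] [ 0.3556  0.0169  0.3232 -0.048 ]
oil top [ 0.5355 -0.0074]
oil scene [ 0.5344 -0.0086]
  both [ 0.5351 -0.0078] [0.1818 0.1726 0.2846 0.2496]
ring9 top none
ring9 scene none
ring6 top [ 0.5521 -0.3596]
ring6 scene [ 0.5463 -0.3631]
  both [ 0.5501 -0.3607] [0.4435 0.8116 0.4296 1.1955]
ring10 top [ 0.6444 -0.2658]
ring10 scene [ 0.6459 -0.268 ]
  both [ 0.6452 -0.267 ] [ 0.4695 -0.302   0.4926 -0.1987]
ring12 top [0.5321 0.3637]
ring12 scene [0.5312 0.3617]
  both [0.5316 0.3625] [0.441  0.21   0.369  0.1357]
top tray_blue [([0.4377, -0.1827], 300), ([0.4276, -0.2577], 245)] [[0.39, -0.127], [0.499, -0.142], [0.476, -0.314], [0.367, -0.298]]
top tray_steel [([0.4488, 0.1659], 239), ([0.4317, 0.2399], 290)] [[0.478, 0.298], [0.515, 0.129], [0.405, 0.105], [0.369, 0.273]]
scene tray_blue [([0.4282, -0.2583], 134), ([0.4383, -0.1834], 174)] [[0.488, -0.309], [0.364, -0.327], [0.393, -0.13], [0.512, -0.127]]
scene tray_steel [([0.432, 0.2392], 187), ([0.4485, 0.1653], 150)] [[0.407, 0.108], [0.363, 0.297], [0.49, 0.293], [0.53, 0.118]]h.py:19: RuntimeWarning: invalid value encountered in divide
  M=cv2.moments(m,True); return np.array([M["m10"],M["m01"]])/M["m00"]/S
```

```bash
python3 - <<'E'
from h import *
S={n:imaging.read_camera(n) for n in("top","scene")}
for name,segs,px in [("ring9",ring(9),dict(top=(299,119),scene=(209,256))),("ring6",ring(6),dict(top=(391,155),scene=(125,223)))]:
    obs=[]
    for n,c in S.items():
        u,v=px[n]; w=c["image"][v-13:v+14,u-13:u+14].astype(int); R=w[:,:,0]-w[:,:,1]
        m=R>(-5 if name=="ring9" else 20)
        uv,ar=mcent(m,True); uv=uv+[u-13,v-13]; obs.append((c,uv)); print(name,n,ar,uv,fit([(c,uv)],segs,onplane(c,uv,.005)[0])[0].round(4))
    print(fit(obs,segs,onplane(c,uv,.005)[0]))
o=sensors.observe(); print(o["position"],o["ee_rot"],o["clock"])
from scipy.spatial.transform import Rotation as Q
q=o["ee_rot"]; print(Q.from_quat(q[[1,2,3,0]]).as_matrix().round(3))
E
```

```text
ring9 top 170.0 [298.88235294 119.04705882] [ 0.6317 -0.1322]
ring9 scene 53.0 [208.83018868 256.62264151] [ 0.6316 -0.1317]
(array([ 0.63158781, -0.13194612]), array([-0.0874211 ,  0.04534591, -0.09404426,  0.0230716 ]))
ring6 top 172.0 [390.18023256 154.87790698] [ 0.5448 -0.3612]
ring6 scene 122.0 [124.76229508 222.77868852] [ 0.5447 -0.362 ]
(array([ 0.54482849, -0.36156695]), array([0.16521264, 0.00797591, 0.16319788, 0.0519686 ]))
[ 0.17371641 -0.67811788  0.17844259] [1.04036501e-05 9.92147925e-01 1.25069958e-01 1.75889220e-06] 2.3
[[ 0.969  0.248  0.   ]
 [ 0.248 -0.969 -0.   ]
 [ 0.     0.    -1.   ]]
```

Careful with the scale: shifts go in mm and turns go in units of 0.1 rad. That gives: 0.02 m is 20, 0.438 m is 438, 0.2507 rad is 2.507.

```bash
cat >> h.py <<'E'
def go(x,y,z,yaw=0):
    "tool-axes shift to a world TCP target (tool down); yaw of tool x in world"
    from scipy.spatial.transform import Rotation as Q
    o=sensors.observe(); R=Q.from_quat(o["ee_rot"][[1,2,3,0]])
    d=R.inv().apply(np.array([x,y,z])-o["position"])
    T=Q.from_matrix([[np.cos(yaw),np.sin(yaw),0],[np.sin(yaw),-np.cos(yaw),0],[0,0,-1]])
    print("d",d.round(4),"rot",(R.inv()*T).as_rotvec().round(4),"t",o["clock"],"w",round(o["width"],4),"F",round(o["grasp_force"],1),o["wrist_force"].round(1),o["position"].round(4))
E
```

Request:
crank_tcp(
  increments="438,-215,20,0,0,2.507,0.06 | 438,-215,20,0,0,2.507,0.06 | 438,-215,20,0,0,2.507,0.06 | 438,-215,20,0,0,2.507,0.06 | 438,-215,20,0,0,2.507,0.06 | 438,-215,20,0,0,2.507,0.06 | 438,-215,20,0,0,2.507,0.06 | 438,-215,20,0,0,2.507,0.06 | 438,-215,20,0,0,2.507,0.06 | 438,-215,20,0,0,2.507,0.06 | 438,-215,20,0,0,2.507,0.06",
)

```text
clock: 3.68
position: [0.5439, -0.3619, 0.1585]
ee_rot: [0.0, 1.0, -0.001, -0.0]
wrist_force: [-0.1, -0.0, -0.6]
width: 0.0599
grasp_force: 0.0
```

```bash
python3 -c "
from h import *
go(.5448,-.3616,.002)
c=imaging.read_camera('wrist'); cv2.imwrite('pics/w1.png',c['image'][:,:,::-1]); print(proj(c,[[.5448,-.3616,.006]]))
"
```

```text
d [ 0.0009 -0.0003  0.1565] rot [ 0.      0.0001 -0.0011] t 3.675 w 0.0599 F 0.0 [-0.1 -0.  -0.6] [ 0.5439 -0.3619  0.1585]
[[255.43013602 168.20067326]]
```

View pics/w1.png

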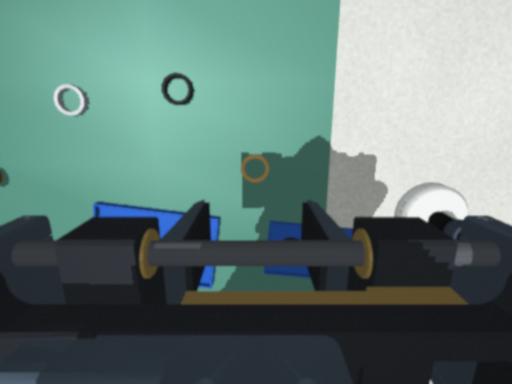

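The wrist view shows the brass ring at (255,168), within a pixel of the prediction, so I descend and grip.

Request:
crank_tcp(
  increments="1,0,60,0,0,0,0.06 | 1,0,120,0,0,0,0.06 | 1,0,150,0,0,0,0.06 | 1,0,156.5,0,0,0,0.06 | 1,0,156.5,0,0,0,0.06 | 1,0,156.5,0,0,0,0 | 1,0,156.5,0,0,0,0 | 1,0,156.5,0,0,0,0 | 1,0,156.5,0,0,0,0 | 1,0,156.5,0,0,0,0 | 1,0,120,0,0,0,0 | 1,0,80,0,0,0,0 | 1,0,80,0,0,0,0",
)

```text
clock: 5.35
position: [0.5473, -0.3623, 0.0815]
ee_rot: [0.001, 1.0, 0.0, 0.002]
wrist_force: [0.6, 0.2, -0.0]
width: 0.0002
grasp_force: 0.0
```

```bash
python3 -c "
from h import *
go(.438,-.183,.08);go(.438,-.183,.006)"
```

```text
d [-0.1093 -0.1793  0.0006] rot [ 0.0028 -0.0039  0.0001] t 5.35 w 0.0002 F 0.0 [ 0.6  0.2 -0. ] [ 0.5473 -0.3623  0.0815]
d [-0.1096 -0.1795  0.0746] rot [ 0.0028 -0.0039  0.0001] t 5.35 w 0.0002 F 0.0 [ 0.6  0.2 -0. ] [ 0.5473 -0.3623  0.0815]
```

```bash
python3 -c "
from h import *
go(.5448,-.3616,.0005)
c=imaging.read_camera('wrist'); cv2.imwrite('pics/w2.png',c['image'][:,:,::-1])
c=imaging.read_camera('scene'); cv2.imwrite('pics/s2.png',cv2.resize(c['image'][150:300,40:260,::-1],None,fx=3,fy=3))
"
```

```text
d [-0.0028 -0.0009  0.081 ] rot [ 0.0028 -0.0039  0.0001] t 5.35 w 0.0002 F 0.0 [ 0.6  0.2 -0. ] [ 0.5473 -0.3623  0.0815]
```

View pics/w2.png

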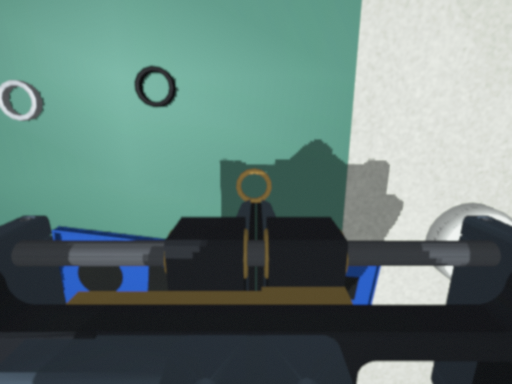

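View pics/s2.png

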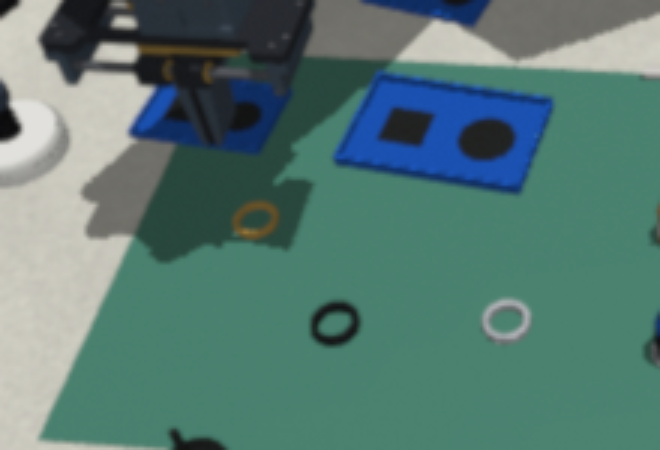

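```bash
python3 - <<'E'
from h import *
for n,(u,v) in dict(wrist=(254,185),scene=(125,223),top=(390,155)).items():
    c=imaging.read_camera(n)
    w=c["image"][v-18:v+19,u-18:u+19].astype(int); uv,ar=mcent(w[:,:,0]-w[:,:,1]>20,True); uv=uv+[u-18,v-18]
    print(n,ar,uv,onplane(c,uv,.003),fit([(c,uv)],ring(6),onplane(c,uv,.003)[0])[0])
c=imaging.read_camera("wrist"); print(c["extrinsics"].round(3), proj(c,[[.5473,-.3623,.0815]]))
o=sensors.observe(); print(o["position"],o["joint_pos"])
E
```

```text
wrist 129.0 [258.3255814  176.74418605] [[ 0.55265622 -0.36399273]] [ 0.55257647 -0.36398565]
scene 9.0 [123.         227.33333333] [[ 0.55973456 -0.36200298]] [ 0.55948709 -0.36201565]
top 18.0 [391.5        160.44444444] [[ 0.53091236 -0.36455291]] [ 0.53088145 -0.3644713 ]
[[-0.001 -0.966 -0.257  0.617]
 [-1.     0.     0.003 -0.361]
 [-0.003  0.257 -0.966  0.283]
 [ 0.     0.     0.     1.   ]] [[257.49617947 205.89746944]]
[ 0.54506737 -0.36069873  0.077261  ] [-6.20253412e-01  4.37434453e-01  1.86797066e+00  1.72891035e-05
  8.37950889e-01  9.50396183e-01]
```

```bash
python3 - <<'E'
from h import *
for n,(u,v) in dict(wrist=(254,185),scene=(125,223)).items():
    c=imaging.read_camera(n)
    r=24 if n=="wrist" else 12
    w=c["image"][v-r:v+r+1,u-r:u+r+1].astype(int); m=w[:,:,0]-w[:,:,1]>4
    uv,ar=mcent(m,True); uv=uv+[u-r,v-r]
    print(n,m.sum(),ar,uv,fit([(c,uv)],ring(6),onplane(c,uv,.003)[0])[0])
print(proj(imaging.read_camera("wrist"),[[.5448,-.3616,.006]]))
E
```

```text
wrist 444 973.0 [255.38746146 183.9373073 ] [ 0.54443099 -0.36044437]
scene 78 141.0 [124.87943262 222.93617021] [ 0.54518189 -0.36156463]
[[256.3300178  184.54024894]]
```

```bash
python3 -c "
from h import *
go(.5448,-.3616,.002)"
```

```text
d [-0.0005  0.0007  0.0757] rot [-0.0006  0.0008  0.0001] t 5.8 w 0.001 F 0.0 [-0.7  0.   0.7] [ 0.5454 -0.3609  0.0777]
```

Request:
crank_tcp(
  increments="0,1,20,0,0,0,0.05 | 0,1,40,0,0,0,0.05 | 0,1,60,0,0,0,0.05 | 0,1,75.5,0,0,0,0.05 | 0,1,75.5,0,0,0,0.05 | 0,1,75.5,0,0,0,0.05 | 0,1,75.5,0,0,0,0.05",
)

```text
clock: 6.68
position: [0.5462, -0.3625, 0.0037]
ee_rot: [0.0, 1.0, 0.0, 0.001]
wrist_force: [0.6, 0.4, 0.2]
width: 0.0499
grasp_force: 0.0
```

Request:
crank_tcp(
  increments="0,0,0,0,0,0,0 | 0,0,0,0,0,0,0 | 0,0,0,0,0,0,0 | 0,0,0,0,0,0,0",
)

```text
clock: 7.18
position: [0.5457, -0.3622, 0.003]
ee_rot: [0.0, 1.0, 0.0, 0.0]
wrist_force: [-0.1, 0.3, -0.6]
width: 0.0128
grasp_force: 0.0
```

```bash
python3 -c "
from h import *
go(.5448,-.3616,.002)
c=imaging.read_camera('wrist');a=c['image'][130:280,150:360,::-1]
c=imaging.read_camera('scene'); b=c['image'][170:270,70:210,::-1]
cv2.imwrite('pics/s3.png',np.hstack([cv2.resize(a,(392,280),interpolation=2),cv2.resize(b,(392,280),interpolation=2)]))
"
```

```text
d [-0.0009 -0.0006  0.001 ] rot [ 0.     -0.      0.0001] t 7.175 w 0.0128 F 0.0 [-0.1  0.3 -0.6] [ 0.5457 -0.3622  0.003 ]
```

View pics/s3.png

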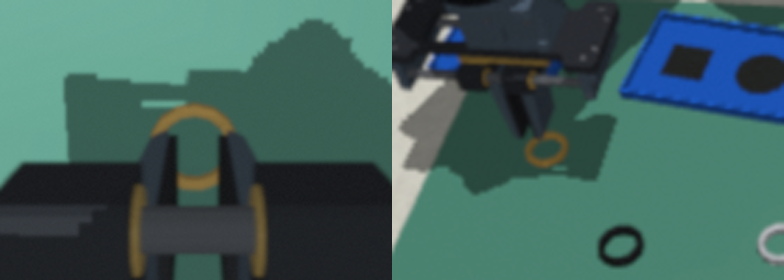

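```bash
python3 -c "
from h import *
o=sensors.observe(); p=o['position']; print(p,o['width'])
for n,u0,v0,s in(('wrist',150,130,392/210),('scene',70,170,2.8)):
    c=imaging.read_camera(n)
    for z in (0,.01,.02,.04):
        print(n,z,((proj(c,[p+[0,0,z],p+[.0,-.0064,z],p+[0,.0064,z]])-[u0,v0])*s).round().tolist())
c=imaging.read_camera('scene'); cv2.imwrite('pics/s4.png',cv2.resize(c['image'][170:240,90:170,::-1],None,fx=8,fy=8,interpolation=2))
"
```

```text
[ 0.54564363 -0.36211782  0.002918  ] 0.004583638860002208
wrist 0 [[197.0, 144.0], [212.0, 144.0], [182.0, 144.0]]
wrist 0.01 [[197.0, 152.0], [213.0, 152.0], [181.0, 152.0]]
wrist 0.02 [[197.0, 161.0], [213.0, 161.0], [180.0, 161.0]]
wrist 0.04 [[196.0, 181.0], [215.0, 181.0], [178.0, 182.0]]
scene 0 [[153.0, 148.0], [146.0, 148.0], [160.0, 149.0]]
scene 0.01 [[150.0, 141.0], [143.0, 141.0], [157.0, 142.0]]
scene 0.02 [[148.0, 134.0], [141.0, 134.0], [155.0, 135.0]]
scene 0.04 [[142.0, 119.0], [135.0, 119.0], [149.0, 120.0]]
```

View pics/s4.png

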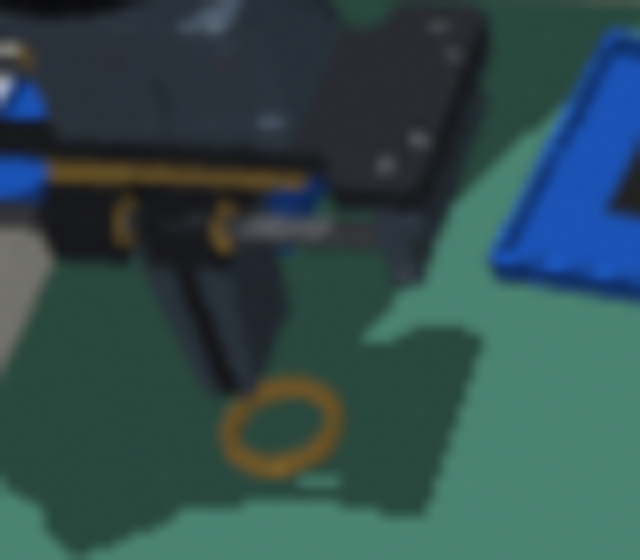

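Converted, 0.003 m is 3, 0.002 m is 2.

Request:
crank_tcp(
  increments="0,0,0,0,0,0,0.05 | 0,0,0,0,0,0,0.05 | 0,0,0,0,0,0,0.05 | 0,0,2,0,0,0,0.05 | 0,0,3,0,0,0,0.05 | 0,0,3,0,0,0,0.05 | 0,0,3,0,0,0,0.05",
)

```text
clock: 8.3
position: [0.5457, -0.3621, -0.0001]
ee_rot: [-0.0, 1.0, 0.0, 0.0]
wrist_force: [0.2, -0.1, -0.9]
width: 0.05
grasp_force: 0.0
```

```bash
python3 -c "
from h import *
go(.5448,-.3616,.002)
c=imaging.read_camera('wrist');a=c['image'][130:280,150:360,::-1];print(c['fx'])
d=imaging.read_camera('scene'); b=d['image'][170:270,70:210,::-1]
cv2.imwrite('pics/s5.png',np.hstack([cv2.resize(a,(392,280),interpolation=2),cv2.resize(b,(392,280),interpolation=2)]))
"
```

```text
d [-0.0009 -0.0005 -0.0021] rot [-0.     -0.      0.0001] t 8.3 w 0.05 F 0.0 [ 0.2 -0.1 -0.9] [ 5.457e-01 -3.621e-01 -1.000e-04]
276.54429476811174
```

View pics/s5.png

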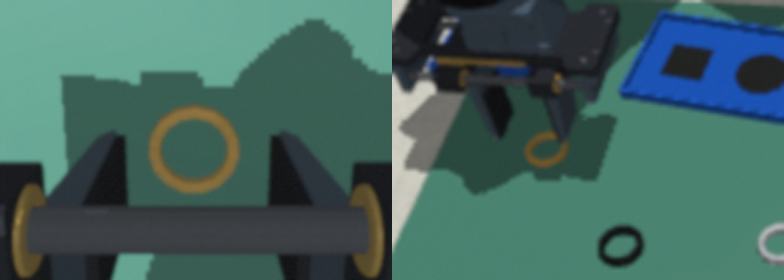

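Both views show the fingertips still about 25 mm above the bench, although the reported TCP z is 0. I'll lower the arm in small steps and watch the force.

Converted, 0.01 m is 10, 0.005 m is 5.

Request:
crank_tcp(
  increments="0,0,5,0,0,0,0.05 | 0,0,10,0,0,0,0.05 | 0,0,10,0,0,0,0.05 | 0,0,10,0,0,0,0.05",
)

```text
clock: 8.9
position: [0.5457, -0.3622, -0.0101]
ee_rot: [-0.0, 1.0, 0.0, -0.0]
wrist_force: [-0.4, 0.9, 0.1]
width: 0.0503
grasp_force: 0.0
```

```bash
python3 -c "
from h import *
go(.5448,-.3616,.002)
d=imaging.read_camera('scene'); T=imaging.read_camera('wrist')
a=T['image'][130:280,150:360,::-1]; b=d['image'][170:270,70:210,::-1]
cv2.imwrite('pics/s6.png',np.hstack([cv2.resize(a,(392,280),interpolation=2),cv2.resize(b,(392,280),interpolation=2)]))
print(T['extrinsics'].round(4))
print(sensors.observe()['joint_pos'])
"
```

```text
d [-0.0009 -0.0006 -0.0121] rot [-0.      0.      0.0001] t 8.9 w 0.0503 F 0.0 [-0.4  0.9  0.1] [ 0.5457 -0.3622 -0.0101]
[[-1.200e-03 -9.669e-01 -2.552e-01  6.173e-01]
 [-1.000e+00  7.000e-04  1.900e-03 -3.628e-01]
 [-1.700e-03  2.552e-01 -9.669e-01  1.961e-01]
 [ 0.000e+00  0.000e+00  0.000e+00  1.000e+00]]
[-6.21497187e-01  5.68276608e-01  1.87184855e+00  3.54703192e-06
  7.01305646e-01  9.49202081e-01]
```

View pics/s6.png

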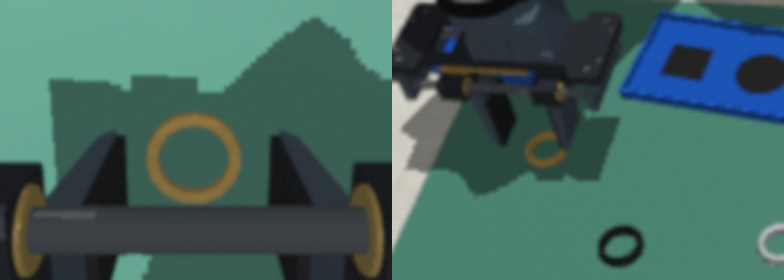

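Still no contact at −10 mm and the tips are visibly still clear of the bench, so I'll go on until they touch.

Converted, 0.005 m is 5, 0.003 m is 3.

Request:
crank_tcp(
  increments="0,0,3,0,0,0,0.05 | 0,0,5,0,0,0,0.05 | 0,0,5,0,0,0,0.05",
)

```text
clock: 9.38
position: [0.5455, -0.362, -0.0153]
ee_rot: [-0.0, 1.0, 0.0, -0.0]
wrist_force: [0.9, 0.4, -0.1]
width: 0.0498
grasp_force: 0.0
```

Request:
crank_tcp(
  increments="0,0,2,0,0,0,0.05 | 0,0,2,0,0,0,0.05",
  only="pos|force",
)

```text
position: [0.5456, -0.3621, -0.0172]
wrist_force: [-0.1, -0.0, 0.1]
grasp_force: 0.0
```

Converted, 0.002 m is 2.

Request:
crank_tcp(
  increments="0,0,2,0,0,0,0.05 | 0,0,2,0,0,0,0.05",
  only="pos|force",
)

```text
position: [0.5456, -0.3621, -0.0192]
wrist_force: [-0.2, 0.5, 0.3]
grasp_force: 0.0
```

Request:
crank_tcp(
  increments="0,0,2,0,0,0,0.05 | 0,0,2,0,0,0,0.05",
  only="pos|force",
)

```text
position: [0.5455, -0.3621, -0.0213]
wrist_force: [-0.1, -1.1, -0.3]
grasp_force: 0.0
```

Request:
crank_tcp(
  increments="0,0,2,0,0,0,0.05 | 0,0,2,0,0,0,0.05",
  only="pos|force",
)

```text
position: [0.5456, -0.3621, -0.0232]
wrist_force: [-0.5, -0.3, 0.2]
grasp_force: 0.0
```

Converted, 0.002 m is 2.

Request:
crank_tcp(
  increments="0,0,2,0,0,0,0.046 | 0,0,2,0,0,0,0.046",
  only="pos|force",
)

```text
position: [0.5456, -0.3621, -0.0253]
wrist_force: [1.0, -0.7, 0.2]
grasp_force: 0.0
```

Request:
crank_tcp(
  increments="0,0,0,0,0,0,0 | 0,0,0,0,0,0,0 | 0,0,0,0,0,0,0",
)

```text
clock: 11.0
position: [0.5456, -0.3621, -0.025]
ee_rot: [0.0, 1.0, 0.0, -0.0]
wrist_force: [0.0, -0.1, 0.9]
width: 0.019
grasp_force: 0.0
```

```bash
python3 -c "
from h import *
T=imaging.read_camera('wrist'); d=imaging.read_camera('scene')
a=T['image'][130:280,150:360,::-1]; b=d['image'][170:270,70:210,::-1]
cv2.imwrite('pics/s7.png',np.hstack([cv2.resize(a,(392,280),interpolation=2),cv2.resize(b,(392,280),interpolation=2)]))"
```

```text
(no output)
```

View pics/s7.png

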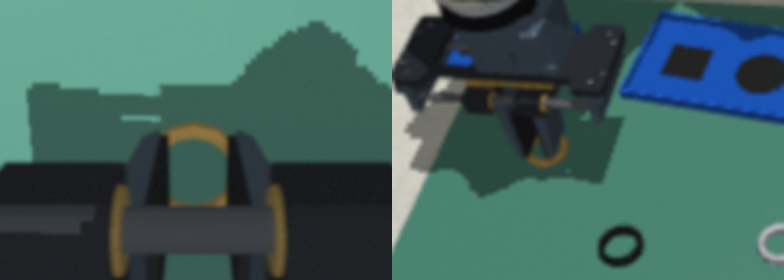

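Converted, 0.002 m is 2.

Request:
crank_tcp(
  increments="0,0,0,0,0,0,0.05 | 0,0,0,0,0,0,0.05 | 0,0,0,0,0,0,0.05 | 0,0,2,0,0,0,0.05 | 0,0,2,0,0,0,0.05",
  only="pos|force",
)

```text
position: [0.5455, -0.3621, -0.0273]
wrist_force: [0.4, 0.2, -0.5]
grasp_force: 0.0
```

Converted, 0.002 m is 2, 0.001 m is 1.

Request:
crank_tcp(
  increments="0,0,1,0,0,0,0.05 | 0,0,2,0,0,0,0.05",
  only="pos|force",
)

```text
position: [0.5456, -0.3621, -0.0291]
wrist_force: [-0.0, -0.3, -0.5]
grasp_force: 0.0
```

Converted, 0.001 m is 1.

Request:
crank_tcp(
  increments="0,0,1,0,0,0,0.05 | 0,0,1,0,0,0,0.05",
  only="pos|force",
)

```text
position: [0.5456, -0.3621, -0.0302]
wrist_force: [-1.1, 0.4, 0.0]
grasp_force: 0.0
```

Request:
crank_tcp(
  increments="0,0,0,0,0,0,0 | 0,0,0,0,0,0,0 | 0,0,0,0,0,0,0 | 0,0,0,0,0,0,0",
  only="pos|force|width",
)

```text
position: [0.5463, -0.3626, -0.0293]
wrist_force: [0.7, 0.6, 7.2]
width: 0.0129
grasp_force: 3.5
```

The fingers are now just rubbing on the ring's top, so the tips are about 6 mm up. I'll open them and go lower.

Converted, 0.002 m is 2.

Request:
crank_tcp(
  increments="0,0,0,0,0,0,0.05 | 0,0,0,0,0,0,0.05 | 0,0,0,0,0,0,0.05 | 0,0,0,0,0,0,0.05 | 0,0,2,0,0,0,0.05 | 0,0,2,0,0,0,0.05",
  only="pos|force|width",
)

```text
position: [0.5454, -0.3619, -0.0324]
wrist_force: [0.6, -0.7, -0.7]
width: 0.0499
grasp_force: 0.0
```

Converted, 0.002 m is 2, 0.001 m is 1.

Request:
crank_tcp(
  increments="0,0,1,0,0,0,0.05 | 0,0,2,0,0,0,0.05 | 0,0,2,0,0,0,0.05",
  only="pos|force|width",
)

```text
position: [0.5456, -0.3621, -0.0342]
wrist_force: [0.6, 0.9, 0.7]
width: 0.0498
grasp_force: 0.0
```

Request:
crank_tcp(
  increments="0,0,0,0,0,0,0 | 0,0,0,0,0,0,0 | 0,0,0,0,0,0,0",
  only="pos|force|width",
)

```text
position: [0.5457, -0.3622, -0.034]
wrist_force: [0.1, 0.2, -0.8]
width: 0.0355
grasp_force: 30.0
```

Gripped at 30 N, which makes the real tip height the reported z plus about 0.036. I'll lift and carry it.

Request:
crank_tcp(
  increments="0,0,-30,0,0,0,0 | 0,0,-70,0,0,0,0 | 0,0,-70,0,0,0,0 | 0,0,-70,0,0,0,0",
  only="pos|force|width",
)

```text
position: [0.5453, -0.3619, 0.0355]
wrist_force: [-0.2, 0.7, -1.4]
width: 0.0356
grasp_force: 30.0
```

```bash
python3 -c "
from h import *
go(.438,-.183,.03)"
```

```text
d [-0.1073 -0.1789  0.0055] rot [-0.0002  0.0003  0.0001] t 14.725 w 0.0356 F 30.0 [-0.2  0.7 -1.4] [ 0.5453 -0.3619  0.0355]
```

Converted, -0.1789 m is -178.9, -0.1073 m is -107.3.

Request:
crank_tcp(
  increments="-107.3,-178.9,0,0,0,0,0 | -107.3,-178.9,0,0,0,0,0 | -107.3,-178.9,0,0,0,0,0 | -107.3,-178.9,0,0,0,0,0 | -107.3,-178.9,20,0,0,0,0 | -107.3,-178.9,50,0,0,0,0 | -107.3,-178.9,60,0,0,0,0 | -107.3,-178.9,60,0,0,0,0 | -107.3,-178.9,60,0,0,0,0",
  only="pos|force|width",
)

```text
position: [0.4388, -0.1836, -0.0235]
wrist_force: [1.0, 1.0, -0.1]
width: 0.0357
grasp_force: 30.0
```

```bash
python3 -c "
from h import *
go(.438,-.183,-.0305)"
```

```text
d [-0.0008 -0.0006  0.007 ] rot [ 0.0003 -0.0007 -0.0001] t 15.85 w 0.0357 F 30.0 [ 1.   1.  -0.1] [ 0.4388 -0.1836 -0.0235]
```

Converted, 0.006 m is 6, 0.005 m is 5.

Request:
crank_tcp(
  increments="0,0,3,0,0,0,0 | 0,0,5,0,0,0,0 | 0,0,6,0,0,0,0 | 0,0,6,0,0,0,0",
  only="pos|force|width",
)

```text
position: [0.4383, -0.1832, -0.0301]
wrist_force: [-0.3, 1.0, -0.5]
width: 0.0359
grasp_force: 30.0
```

Careful with the scale: shifts go in mm and turns go in units of 0.1 rad. That gives: -0.015 m is -15, -0.005 m is -5, -1.571 rad is -15.71.

Request:
crank_tcp(
  increments="0,0,1,0,0,0,0.045 | 0,0,1,0,0,0,0.045 | 0,0,1,0,0,0,0.045 | 0,0,-15,0,0,-1.88,0.045 | 0,0,-15,0,0,-3.76,0.045 | 0,0,-15,0,0,-5.64,0.045 | 0,0,-15,0,0,-7.52,0.045 | 0,0,-15,0,0,-9.4,0.045 | 0,0,-15,0,0,-11.28,0.045 | 0,0,-15,0,0,-13.16,0.045 | 0,0,-15,0,0,-15,0.045 | 0,0,-15,0,0,-15.71,0.045 | 0,0,-5,0,0,-15.71,0.045 | 0,0,1,0,0,-15.71,0.045 | 0,0,1,0,0,-15.71,0.045 | 0,0,1,0,0,-15.71,0.045 | 0,0,1,0,0,-15.71,0 | 0,0,1,0,0,-15.71,0 | 0,0,1,0,0,-15.71,0",
)

```text
clock: 18.73
position: [0.4384, -0.1833, -0.031]
ee_rot: [0.0, 0.707, 0.707, 0.0]
wrist_force: [-0.1, -0.1, -0.5]
width: 0.0356
grasp_force: 30.0
```

Converted, -0.06 m is -60, -0.03 m is -30.

Request:
crank_tcp(
  increments="0,0,0,0,0,0,0.045 | 0,0,0,0,0,0,0.045 | 0,0,0,0,0,0,0.045 | 0,0,-30,0,0,0,0.05 | 0,0,-60,0,0,0,0.055 | 0,0,-60,0,0,0,0.055 | 0,0,-60,0,0,0,0.055",
  only="width|pos",
)

```text
position: [0.438, -0.1831, 0.0285]
width: 0.0552
```

```bash
python3 -c "
from h import *
go(.6316,-.132,.03,np.pi/2)"
```

```text
d [ 0.0511  0.1936 -0.0016] rot [-0.0003 -0.0001  0.0003] t 19.6 w 0.0552 F 0.0 [-0.1  0.3  0.2] [ 0.438  -0.1831  0.0285]
```

Request:
crank_tcp(
  increments="51.1,193.6,0,0,0,0,0.055 | 51.1,193.6,0,0,0,0,0.055 | 51.1,193.6,0,0,0,0,0.055 | 51.1,193.6,0,0,0,0,0.055 | 51.1,193.6,10,0,0,0,0.055 | 51.1,193.6,50,0,0,0,0.055 | 51.1,193.6,61.5,0,0,0,0.055 | 51.1,193.6,61.5,0,0,0,0.055 | 51.1,193.6,61.5,0,0,0,0.055 | 51.1,193.6,61.5,0,0,0,0.055 | 51.1,193.6,61.5,0,0,0,0 | 51.1,193.6,61.5,0,0,0,0 | 51.1,193.6,61.5,0,0,0,0 | 51.1,193.6,61.5,0,0,0,0",
)

```text
clock: 21.35
position: [0.632, -0.1321, -0.0325]
ee_rot: [0.0, 0.707, 0.707, 0.0]
wrist_force: [-1.2, 0.1, 2.9]
width: 0.0356
grasp_force: 30.0
```

Converted, -0.065 m is -65, -0.1937 m is -193.7.

Request:
crank_tcp(
  increments="0,0,-30,0,0,0,0 | 0,0,-65,0,0,0,0 | -51.2,-193.7,-65,0,0,0,0 | -51.2,-193.7,-65,0,0,0,0 | -51.2,-193.7,-65,0,0,0,0 | -51.2,-193.7,-65,0,0,0,0 | -51.2,-193.7,-65,0,0,0,0 | -51.2,-193.7,-40,0,0,0,0 | -51.2,-193.7,-18,0,0,0,0 | -51.2,-193.7,-18,0,0,0,0 | -51.2,-193.7,-18,0,0,0,0",
)

```text
clock: 22.72
position: [0.4394, -0.1834, -0.014]
ee_rot: [0.0, 0.707, 0.707, 0.0]
wrist_force: [0.4, -0.0, 0.4]
width: 0.0358
grasp_force: 30.0
```

```bash
python3 -c "
from h import *
go(.4384,-.1832,-.023,np.pi/2)"
```

```text
d [ 0.0002 -0.001   0.009 ] rot [0.0007 0.0003 0.0009] t 22.725 w 0.0358 F 30.0 [ 0.4 -0.   0.4] [ 0.4394 -0.1834 -0.014 ]
```

Converted, 0.008 m is 8, 0.007 m is 7.

Request:
crank_tcp(
  increments="0,0,4,0,0,0,0 | 0,0,7,0,0,0,0 | 0,0,8,0,0,0,0 | 0,0,8,0,0,0,0",
  only="pos|force|width",
)

```text
position: [0.4382, -0.1834, -0.0226]
wrist_force: [0.0, 0.2, -0.5]
width: 0.0357
grasp_force: 30.0
```

Converted, -0.015 m is -15, -0.005 m is -5, 1.571 rad is 15.71.

Request:
crank_tcp(
  increments="0,0,0.5,0,0,0,0.045 | 0,0,0.5,0,0,0,0.045 | 0,0,0.5,0,0,0,0.045 | 0,0,-15,0,0,1.88,0.045 | 0,0,-15,0,0,3.76,0.045 | 0,0,-15,0,0,5.64,0.045 | 0,0,-15,0,0,7.52,0.045 | 0,0,-15,0,0,9.4,0.045 | 0,0,-15,0,0,11.28,0.045 | 0,0,-15,0,0,13.16,0.045 | 0,0,-15,0,0,15,0.045 | 0,0,-15,0,0,15.71,0.045 | 0,0,-5,0,0,15.71,0.045 | 0,0,0.5,0,0,15.71,0.045 | 0,0,0.5,0,0,15.71,0.045 | 0,0,0.5,0,0,15.71,0.045 | 0,0,0.5,0,0,15.71,0 | 0,0,0.5,0,0,15.71,0 | 0,0,0.5,0,0,15.71,0",
)

```text
clock: 25.6
position: [0.4383, -0.1834, -0.0229]
ee_rot: [0.0, 1.0, 0.0, 0.0]
wrist_force: [0.6, 0.1, 1.7]
width: 0.0358
grasp_force: 30.0
```

Request:
crank_tcp(
  increments="0,0,0,0,0,0,0.045 | 0,0,0,0,0,0,0.045 | 0,0,0,0,0,0,0.045 | 0,0,-30,0,0,0,0.05 | 0,0,-90,0,0,0,0.055 | 0,0,-90,0,0,0,0.055 | 0,0,-90,0,0,0,0.055 | 0,0,-90,0,0,0,0.055",
  only="width|pos",
)

```text
position: [0.4374, -0.1829, 0.0657]
width: 0.0553
```

```bash
python3 -c "
from h import *
go(.6565,.1386,.06)
T=imaging.read_camera('wrist'); d=imaging.read_camera('scene')
a=T['image'][100:300,120:400,::-1]; b=d['image'][160:230,140:238,::-1]
cv2.imwrite('pics/s8.png',np.hstack([cv2.resize(a,(392,280),interpolation=2),cv2.resize(b,(392,280),interpolation=2)]))"
```

```text
d [ 0.2192 -0.3215  0.0056] rot [-0.001   0.002   0.0001] t 26.6 w 0.0553 F 0.0 [ 0.1  0.3 -0.1] [ 0.4374 -0.1829  0.0657]
```

View pics/s8.png

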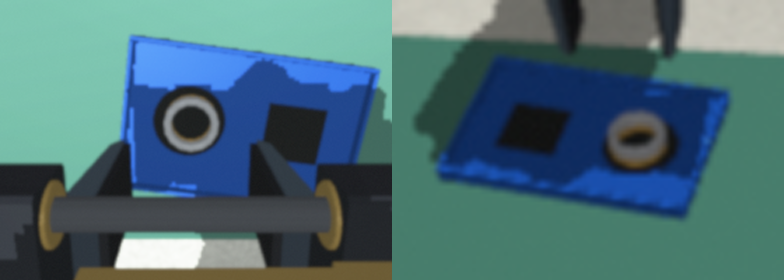

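The stack looks right: silver on brass, centred on the round pad at (191,123) in the left crop. Next is lens10.

Converted, -0.3217 m is -321.7, 0.219 m is 219.

Request:
crank_tcp(
  increments="219,-321.7,0,0,0,0,0.055 | 219,-321.7,0,0,0,0,0.055 | 219,-321.7,0,0,0,0,0.055 | 219,-321.7,0,0,0,0,0.055 | 219,-321.7,0,0,0,0,0.055 | 219,-321.7,0,0,0,0,0.055 | 219,-321.7,0,0,0,0,0.055 | 219,-321.7,0,0,0,0,0.055 | 219,-321.7,0,0,0,0,0.055 | 219,-321.7,0,0,0,0,0.055",
  only="width|pos",
)

```text
position: [0.6566, 0.1372, 0.0669]
width: 0.0555
```

```bash
python3 - <<'E'
from h import *
go(.6565,.1386,-.025)
S={n:imaging.read_camera(n) for n in("wrist","scene")}
for n,c in S.items():
    for d in nets.trace(c,"lens10"):
        uv,ar=mcent(d["pixels"])
        e=cent(c,lens(44),.6565,.1386)
        if np.hypot(*(uv-e))<15: print(n,d["p"],fit([(c,uv)],lens(44),(.6565,.1386)))
E
```

```text
d [-0.     -0.0014  0.0919] rot [ 0.0001  0.0005 -0.0011] t 27.95 w 0.0555 F 0.0 [ 0.3  0.7 -0.8] [0.6566 0.1372 0.0669]
wrist 0.8 (array([0.65560488, 0.14031083]), array([ 0.00026242, -0.00295576]))
scene 0.63 (array([0.65669192, 0.13819452]), array([ 0.00142486, -0.00335728]))
```

Converted, 0.0915 m is 91.5, 0.07 m is 70.

Request:
crank_tcp(
  increments="0,-1,40,0,0,0,0.055 | 0,-1,70,0,0,0,0.055 | 0,-1,91.5,0,0,0,0.055 | 0,-1,91.5,0,0,0,0.055 | 0,-1,91.5,0,0,0,0.055 | 0,-1,91.5,0,0,0,0.055 | 0,-1,91.5,0,0,0,0 | 0,-1,91.5,0,0,0,0 | 0,-1,91.5,0,0,0,0 | 0,-1,91.5,0,0,0,0 | 0,-1,91.5,0,0,0,0",
)

```text
clock: 29.52
position: [0.6573, 0.1394, -0.0244]
ee_rot: [-0.0, 1.0, 0.0, 0.0]
wrist_force: [-0.6, 0.2, 4.0]
width: 0.0291
grasp_force: 30.0
```

Request:
crank_tcp(
  increments="0,0,0,0,0,0,0.05 | 0,0,0,0,0,0,0.05 | 0,0,0,0,0,0,0.05 | 0,0,0,0,0,-1.88,0.05 | 0,0,0,0,0,-3.76,0.05 | 0,0,0,0,0,-5.64,0.05 | 0,0,0,0,0,-7.52,0.05 | 0,0,0,0,0,-9.4,0.05 | 0,0,0,0,0,-11.28,0.05 | 0,0,0,0,0,-13.16,0.05 | 0,0,0,0,0,-15,0.05 | 0,0,0,0,0,-15.71,0.05 | 0,0,0,0,0,-15.71,0.05 | 0,0,0,0,0,-15.71,0 | 0,0,0,0,0,-15.71,0 | 0,0,0,0,0,-15.71,0 | 0,0,0,0,0,-15.71,0 | 0,0,0,0,0,-15.71,0",
)

```text
clock: 31.78
position: [0.6571, 0.1394, -0.0246]
ee_rot: [-0.0, 0.707, 0.707, -0.0]
wrist_force: [-1.0, -0.1, 0.9]
width: 0.0295
grasp_force: 30.0
```

Request:
crank_tcp(
  increments="0,0,-20,0,0,0,0 | 0,0,-50,0,0,0,0 | 0,0,-90,0,0,0,0 | 0,0,-90,0,0,0,0 | 0,0,-90,0,0,0,0",
)

```text
clock: 32.4
position: [0.6571, 0.1393, 0.0658]
ee_rot: [0.0, 0.707, 0.707, 0.0]
wrist_force: [0.3, 0.4, -1.5]
width: 0.0289
grasp_force: 30.0
```

```bash
python3 -c "
from h import *
go(.4383,-.1833,.065,np.pi/2)"
```

```text
d [-0.3226 -0.2189  0.0007] rot [ 0.0004 -0.0001  0.0003] t 32.4 w 0.0289 F 30.0 [ 0.3  0.4 -1.5] [0.6571 0.1393 0.0658]
```

Converted, -0.3226 m is -322.6, -0.2189 m is -218.9.

Request:
crank_tcp(
  increments="-322.6,-218.9,0,0,0,0,0 | -322.6,-218.9,0,0,0,0,0 | -322.6,-218.9,0,0,0,0,0 | -322.6,-218.9,0,0,0,0,0 | -322.6,-218.9,0,0,0,0,0 | -322.6,-218.9,0,0,0,0,0 | -322.6,-218.9,0,0,0,0,0 | -322.6,-218.9,0,0,0,0,0 | -322.6,-218.9,0,0,0,0,0 | -322.6,-218.9,30,0,0,0,0 | -322.6,-218.9,60,0,0,0,0 | -322.6,-218.9,68,0,0,0,0 | -322.6,-218.9,68,0,0,0,0 | -322.6,-218.9,68,0,0,0,0 | -322.6,-218.9,68,0,0,0,0 | -322.6,-218.9,68,0,0,0,0",
)

```text
clock: 34.4
position: [0.4387, -0.1835, -0.0021]
ee_rot: [0.0, 0.707, 0.707, 0.0]
wrist_force: [0.4, 0.5, -1.9]
width: 0.0292
grasp_force: 30.0
```

```bash
python3 -c "
from h import *
go(.4383,-.1833,-.0106,np.pi/2)"
```

```text
d [ 0.0002 -0.0004  0.0085] rot [0.0008 0.0004 0.0003] t 34.4 w 0.0292 F 30.0 [ 0.4  0.5 -1.9] [ 0.4387 -0.1835 -0.0021]
```

Request:
crank_tcp(
  increments="0,-0.3,3,0,0,0,0 | 0,-0.3,6,0,0,0,0 | 0,-0.3,7.5,0,0,0,0 | 0,-0.3,8.2,0,0,0,0 | 0,-0.3,8.2,0,0,0,0",
)

```text
clock: 35.02
position: [0.438, -0.1832, -0.0107]
ee_rot: [-0.0, 0.707, 0.707, -0.0]
wrist_force: [-2.8, 2.0, 4.5]
width: 0.0291
grasp_force: 30.0
```

Request:
crank_tcp(
  increments="0,0,0,0,0,0,0.048 | 0,0,0,0,0,0,0.048 | 0,0,0,0,0,0,0.048 | 0,0,0,0,0,0,0.048 | 0,0,-20,0,0,0,0.055 | 0,0,-50,0,0,0,0.055 | 0,0,-85,0,0,0,0.055 | 0,0,-85,0,0,0,0.055 | 0,0,-85,0,0,0,0.055",
  only="width|pos",
)

```text
position: [0.4378, -0.1831, 0.0737]
width: 0.0547
```

```bash
python3 - <<'E'
from h import *
go(.6356,.2715,.075,np.pi/2)
o={}
for n in("top","scene"):
    c=imaging.read_camera(n)
    for z0 in(.014,.018):
      for d in nets.trace(c,"lens10"):
        uv,ar=mcent(d["pixels"])
        if np.hypot(*(uv-cent(c,lens(44),.438,-.183,z0)))<10: print(n,z0,d["p"],fit([(c,uv)],lens(44),(.438,-.183),z0))
d=imaging.read_camera('scene'); b=d['image'][140:230,140:260,::-1]
cv2.imwrite('pics/s9.png',cv2.resize(b,None,fx=6,fy=6,interpolation=2))
E
```

```text
d [ 0.4546  0.1979 -0.0012] rot [-0.0003 -0.0001  0.0003] t 36.15 w 0.0547 F 0.0 [ 0.2 -0.9 -0.3] [ 0.4378 -0.1831  0.0737]
scene 0.014 0.48 (array([ 0.43815295, -0.18455408]), array([0.002765  , 0.00071022]))
scene 0.018 0.48 (array([ 0.44195056, -0.18345295]), array([ 0.00019792, -0.0006398 ]))
```

View pics/s9.png

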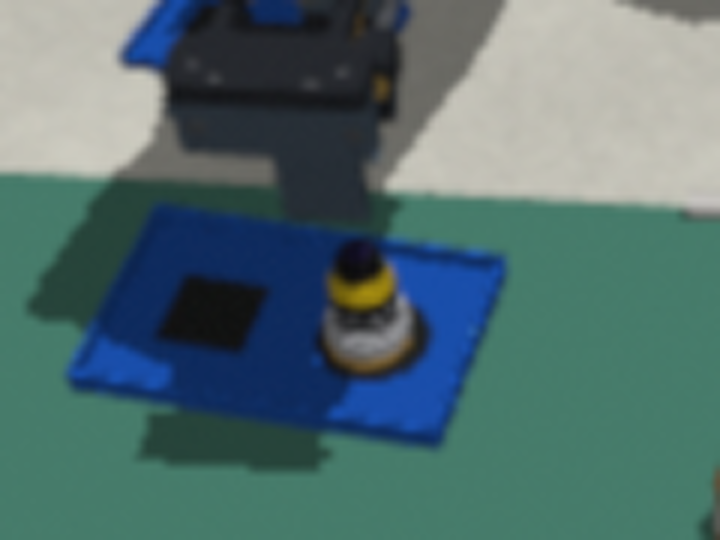

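lens10 stands upright, centred on the stack on the round pad. Now lens100, gripped high because the fingers are short.

Converted, 0.4545 m is 454.5, 0.1979 m is 197.9.

Request:
crank_tcp(
  increments="454.5,197.9,0,0,0,0,0.055 | 454.5,197.9,0,0,0,0,0.055 | 454.5,197.9,0,0,0,0,0.055 | 454.5,197.9,0,0,0,0,0.055 | 454.5,197.9,0,0,0,0,0.055 | 454.5,197.9,0,0,0,0,0.055 | 454.5,197.9,0,0,0,0,0.055 | 454.5,197.9,0,0,0,0,0.055 | 454.5,197.9,0,0,0,0,0.055 | 454.5,197.9,0,0,0,0,0.055 | 454.5,197.9,0,0,0,0,0.055",
  only="width|pos",
)

```text
position: [0.6354, 0.2701, 0.074]
width: 0.0547
```

```bash
python3 - <<'E'
from h import *
S={n:imaging.read_camera(n) for n in("wrist","scene")}
for n,c in S.items():
    for d in nets.trace(c,"lens100"):
        uv,ar=mcent(d["pixels"])
        e=cent(c,lens(64),.6356,.2715)
        if np.hypot(*(uv-e))<15: print(n,d["p"],fit([(c,uv)],lens(64),(.6356,.2715)))
go(.6356,.2715,-.007,np.pi/2)
E
```

```text
wrist 0.97 (array([0.63266542, 0.2730702 ]), array([-0.0001062 , -0.00388836]))
scene 0.69 (array([0.63743278, 0.2715274 ]), array([-0.001931  ,  0.00142919]))
d [ 0.001  -0.0003  0.0814] rot [ 0.0001 -0.     -0.0006] t 38.075 w 0.0551 F 0.0 [ 0.5 -0.9 -0. ] [0.6359 0.2705 0.0744]
```

Request:
crank_tcp(
  increments="1,-0.5,40,0,0,0,0.055 | 1,-0.5,70,0,0,0,0.055 | 1,-0.5,81,0,0,0,0.055 | 1,-0.5,81,0,0,0,0.055 | 1,-0.5,81,0,0,0,0.055 | 1,-0.5,81,0,0,0,0 | 1,-0.5,81,0,0,0,0 | 1,-0.5,81,0,0,0,0 | 1,-0.5,81,0,0,0,0 | 1,-0.5,81,0,0,0,0 | 1,-0.5,81,0,0,0,0",
)

```text
clock: 39.45
position: [0.6355, 0.2723, -0.0065]
ee_rot: [0.0, 0.707, 0.707, 0.0]
wrist_force: [-1.6, -0.1, 5.8]
width: 0.0295
grasp_force: 29.8
```

Request:
crank_tcp(
  increments="0,0,-20,0,0,0,0 | 0,0,-60,0,0,0,0 | 0,0,-60,0,0,0,0 | 0,0,-60,0,0,0,0",
)

```text
clock: 39.95
position: [0.6352, 0.2722, 0.0534]
ee_rot: [0.0, 0.707, 0.707, 0.0]
wrist_force: [-0.3, -0.1, -2.7]
width: 0.0291
grasp_force: 29.7
```

```bash
python3 -c "
from h import *
go(.432,.2395,.053,np.pi/2)"
```

```text
d [-0.0326 -0.2032  0.0004] rot [ 0.0001 -0.      0.0003] t 39.95 w 0.0291 F 29.7 [-0.3 -0.1 -2.7] [0.6352 0.2722 0.0534]
```

Request:
crank_tcp(
  increments="-32.6,-203.2,0,0,0,0,0 | -32.6,-203.2,0,0,0,0,0 | -32.6,-203.2,0,0,0,0,0 | -32.6,-203.2,0,0,0,0,0 | -32.6,-203.2,0,0,0,0,0 | -32.6,-203.2,30,0,0,0,0 | -32.6,-203.2,49,0,0,0,0 | -32.6,-203.2,49,0,0,0,0 | -32.6,-203.2,49,0,0,0,0 | -32.6,-203.2,52,0,0,0,0 | -32.6,-203.2,55,0,0,0,0 | -32.6,-203.2,56.5,0,0,0,0 | -32.6,-203.2,56.5,0,0,0,0",
)

```text
clock: 41.58
position: [0.4322, 0.2396, -0.0033]
ee_rot: [0.0, 0.707, 0.707, 0.0]
wrist_force: [0.3, 0.3, -1.8]
width: 0.0295
grasp_force: 29.7
```

Converted, 0.0006 m is 0.6, 0.0005 m is 0.5.

Request:
crank_tcp(
  increments="0,0,0.5,0,0,0,0 | 0,0,0.6,0,0,0,0",
  only="force",
)

```text
wrist_force: [-2.4, -1.0, 6.5]
grasp_force: 29.8
```

Request:
crank_tcp(
  increments="0,0,0,0,0,0,0.048 | 0,0,0,0,0,0,0.048 | 0,0,0,0,0,0,0.048 | 0,0,0,0,0,0,0.048 | 0,0,-20,0,0,0,0.055 | 0,0,-50,0,0,0,0.055 | 0,0,-80,0,0,0,0.055 | 0,0,-80,0,0,0,0.055 | 0,0,-80,0,0,0,0.055",
  only="width|pos",
)

```text
position: [0.4319, 0.2394, 0.0757]
width: 0.055
```

```bash
python3 - <<'E'
from h import *
go(.5351,-.0078,.075,np.pi/2)
for n in("scene","wrist"):
    c=imaging.read_camera(n)
    for d in nets.trace(c,"lens100"):
        uv,ar=mcent(d["pixels"])
        if np.hypot(*(uv-cent(c,lens(64),.432,.2395,.003)))<15: print(n,d["p"],fit([(c,uv)],lens(64),(.432,.2395),.003))
E
```

```text
d [-0.2473  0.1031  0.0007] rot [-0.0003  0.0002  0.0003] t 42.95 w 0.055 F 0.0 [ 0.6 -0.9 -0.2] [0.4319 0.2394 0.0757]
scene 0.7 (array([0.43355556, 0.23639574]), array([0.00882699, 0.00287348]))
wrist 0.68 (array([0.4295126, 0.2401143]), array([ 0.00131968, -0.002276  ]))
```

Request:
crank_tcp(
  increments="-247.4,103.2,0,0,0,0,0.055 | -247.4,103.2,0,0,0,0,0.055 | -247.4,103.2,0,0,0,0,0.055 | -247.4,103.2,0,0,0,0,0.055 | -247.4,103.2,0,0,0,0,0.055 | -247.4,103.2,0,0,0,0,0.055 | -247.4,103.2,0,0,0,0,0.055 | -247.4,103.2,0,0,0,0,0.055 | -247.4,103.2,40,0,0,0,0.055 | -247.4,103.2,70,0,0,0,0.055 | -247.4,103.2,83.5,0,0,0,0.055 | -247.4,103.2,83.5,0,0,0,0.055 | -247.4,103.2,83.5,0,0,0,0.055 | -247.4,103.2,83.5,0,0,0,0.055",
)

```text
clock: 44.9
position: [0.5362, -0.0078, -0.0064]
ee_rot: [0.001, 0.707, 0.707, 0.001]
wrist_force: [0.1, -0.1, -0.0]
width: 0.0552
grasp_force: 0.0
```

Request:
crank_tcp(
  increments="0,0,0,0,0,0,0 | 0,0,0,0,0,0,0 | 0,0,0,0,0,0,0 | 0,0,0,0,0,0,0 | 0,0,0,0,0,0,0",
)

```text
clock: 45.52
position: [0.5355, -0.0078, -0.0073]
ee_rot: [-0.0, 0.707, 0.707, -0.0]
wrist_force: [-0.7, 0.2, 2.6]
width: 0.0266
grasp_force: 30.0
```

Converted, -0.06 m is -60, -0.02 m is -20.

Request:
crank_tcp(
  increments="0,0,-20,0,0,0,0 | 0,0,-60,0,0,0,0 | 0,0,-60,0,0,0,0 | 0,0,-60,0,0,0,0 | 0,0,-60,0,0,0,0",
)

```text
clock: 46.15
position: [0.5347, -0.0077, 0.0516]
ee_rot: [-0.001, 0.707, 0.707, -0.001]
wrist_force: [0.8, -0.2, -0.4]
width: 0.0271
grasp_force: 30.0
```

```bash
python3 -c "
from h import *
go(.4487,.1656,.0527,np.pi/2)"
```

```text
d [ 0.1733 -0.0859 -0.0009] rot [-0.0016 -0.0001  0.0003] t 46.15 w 0.0271 F 30.0 [ 0.8 -0.2 -0.4] [ 0.5347 -0.0077  0.0516]
```

Converted, -0.0865 m is -86.5, 0.1734 m is 173.4.

Request:
crank_tcp(
  increments="173.4,-86.5,0,0,0,0,0 | 173.4,-86.5,0,0,0,0,0 | 173.4,-86.5,0,0,0,0,0 | 173.4,-86.5,0,0,0,0,0 | 173.4,-86.5,0,0,0,0,0 | 173.4,-86.5,30,0,0,0,0 | 173.4,-86.5,49,0,0,0,0 | 173.4,-86.5,49,0,0,0,0 | 173.4,-86.5,52,0,0,0,0 | 173.4,-86.5,55,0,0,0,0 | 173.4,-86.5,56.5,0,0,0,0 | 173.4,-86.5,56.5,0,0,0,0 | 173.4,-86.5,56.5,0,0,0,0",
)

```text
clock: 47.78
position: [0.449, 0.1657, -0.0037]
ee_rot: [0.0, 0.707, 0.707, 0.0]
wrist_force: [0.7, 0.1, 0.2]
width: 0.0266
grasp_force: 30.0
```

Request:
crank_tcp(
  increments="0,0,0.5,0,0,0,0 | 0,0,0.7,0,0,0,0 | 0,0,0.7,0,0,0,0",
  only="force",
)

```text
wrist_force: [-1.3, 0.4, 5.5]
grasp_force: 30.0
```

Request:
crank_tcp(
  increments="0,0,0,0,0,0,0.045 | 0,0,0,0,0,0,0.045 | 0,0,0,0,0,0,0.045 | 0,0,0,0,0,0,0.045 | 0,0,-20,0,0,0,0.05 | 0,0,-50,0,0,0,0.05 | 0,0,-100,0,0,0,0.05 | 0,0,-130,0,0,0,0.05 | 0,-20,-150,0,0,0,0.05 | 0,-20,-150,0,0,0,0.05 | 0,-20,-150,0,0,0,0.05",
  only="width|pos",
)

```text
position: [0.429, 0.1656, 0.1449]
width: 0.0497
```

```bash
python3 - <<'E'
from h import *
for n in("scene","top"):
    c=imaging.read_camera(n)
    for nm,sg,x,y,z in(("oil",OIL,.4487,.1656,.003),("lens100",lens(64),.432,.2395,.003),("lens10",lens(44),.438,-.183,.014),("lens40",lens(60),.6505,.0003,0),("ring10",ring(10),.6452,-.267,0),("ring12",ring(12),.5316,.3625,0)):
      for d in nets.trace(c,nm):
        uv,ar=mcent(d["pixels"],nm[:4]=="ring")
        if np.hypot(*(uv-cent(c,sg,x,y,z)))<10: print(n,nm,fit([(c,uv)],sg,(x,y),z)[0].round(4),(x,y))
    if n=="scene": cv2.imwrite('pics/s10.png',cv2.resize(c['image'][150:300,50:450,::-1],(800,300),interpolation=2))
E
```

```text
scene oil [0.45   0.1646] (0.4487, 0.1656)
scene lens100 [0.4329 0.2377] (0.432, 0.2395)
scene lens10 [ 0.4381 -0.1858] (0.438, -0.183)
scene lens40 [6.511e-01 3.000e-04] (0.6505, 0.0003)
scene ring10 [ 0.6428 -0.2641] (0.6452, -0.267)
top oil [0.4508 0.1678] (0.4487, 0.1656)
top lens10 [ 0.4377 -0.1829] (0.438, -0.183)
top lens40 [6.491e-01 3.000e-04] (0.6505, 0.0003)
top ring12 [0.5393 0.3769] (0.5316, 0.3625)h.py:19: RuntimeWarning: invalid value encountered in divide
  M=cv2.moments(m,True); return np.array([M["m10"],M["m01"]])/M["m00"]/S
```

View pics/s10.png

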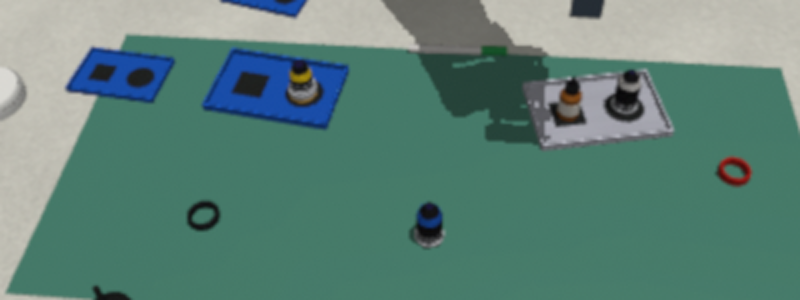

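The final view shows the yellow lens on its rings at (301,82), the oil at (570,102) and the white lens at (627,95). All three are upright on their pads. The blue lens and the red and black rings are where they started.

```bash
python3 -c "
from station import ticket
print(ticket.hand_in())"
```

```text
the job is handed in; nothing more can be done
None
```

Both kits are made up and the job is handed in at about 50 s of the 125 s allowed: the 10x lens stands on the 6 mm and 9 mm rings in the blue tray, and the 100x lens and oil stand upright on their pads in the steel tray. The unneeded stock was left alone; no verdict came back.

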